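# Unlock the roller rack and top the pyramid

## Robot

A 6-joint arm with a two-finger parallel gripper is mounted at the origin on the work surface. World frame = base frame: x ahead of the robot, y to its left, z up, the work surface at z = 0. Lengths are in m, angles in rad, forces in N, time in s.
With the tool pointing down it reaches from about 0.4 to 0.825 m from the base axis. Payload 7 kg.
Tool frame: the origin (TCP) lies at the very end of the fingers, on their centre line; the grasp point (between the pads) lies 19 mm behind it; z points along the fingers, y is the line along which they close (so a half turn about z gives the same grasp; the last joint's range is limited). The gripper opens to 88 mm and grips with 3 to 60 N. Pads are 19 mm wide; open, the fingers measure 130 mm over their backs; the gripper's body (78 mm by 193 mm) begins 47 mm behind the grasp point.
Start: joints at [1.507, 0.359, 0.012, 0, -1.224, -0.288], TCP at [0.233, 0.634, 0.227] pointing down, gripper open.
Joint ranges: [-3.07, 3.07], [-1.43, 2.12], [-1.02, 1.25], [-3.03, 1.67], [-3.05, -0], [-3.03, 3.03]. Speed limits (rad/s): [2.39, 2.39, 3.01, 3.14, 3.14, 3.14].

## Interface

Orientations are given as [roll, pitch, yaw] about the fixed x, y, z axes, in that order (R = Rz(yaw) Ry(pitch) Rx(roll)).
In Python, from station import * gives the robot as it stands.
- The arm moves only by the tool servo_tool, never from a script. Its argument "moves" is a list of rows, each an object of numbers: "jaw": the opening, from 0 (shut) to 1 (fully open); "dx", "dy", "dz": the shift along the world's x, y, z in m; "roll": the turn about the world's z in degrees. A call has exactly 10 rows; each row shifts and turns the commanded pose from where the row before left it; what a row does not reach is not made up. A row lasts 1/8 s, in which the tool goes at most 62.5 mm and 10.7 degrees, less where a joint would pass 70% of its speed; a pose out of reach is approached as far as the arm can. A call with a gripper value outside its range is refused whole. The fingers move at their own pace and stop on an object; "newtons" is the grip in N (left out, the last holds). Time passes only in rows, so rows that do not move let the fingers close, or fill a call up. It gives the time, the measured TCP pose, the force, the opening and the grip force at its end, in the units of the state.
- get_state(): the state, without advancing time (a new reading comes with each control period).
- grab_frame(name): name is "scene" or "top" or "wrist"; returns (picture, depth): 384x512x3 uint8, red, green, blue; 384x512 float32, m along the optical axis (not along the pixel's ray), 0 where there is no reading.
- calibration(name): a dict with "intrinsics" (3x3 intrinsics, pixels), "R" (3x3) and "t" (3): a world point X has camera coordinates R X + t. Camera axes: x right, y down, z forward; pixel columns grow to the right and rows downward; lengths in m; the calibration is good to about 2 mm. The wrist camera is an equidistant fisheye: a pixel r from the principal point sees the ray r / f radians off the axis. A picture is of the moment at which its call begins: read the wrist's pose just before it. calibration takes no time and is no camera call; for the wrist camera it gives the pose at the moment of the call.
- job_done(): hands the job in; it is judged then, once.
The state is a dict: "t": time; "q": joint angles; "qd": joint speeds; "joint_efforts": joint torques, N m; "eef_pos": TCP position; "ee_rot": TCP orientation; "force": force on the tool from outside, world axes, zero at the start; "moment": the same for the moment, N m; "width": finger opening in m; "gripper_force": force on a finger pad.
Only numpy, scipy, OpenCV 4.12 (cv2) and the standard library are available. Lean on these libraries where they do the work, as an engineer would, in place of code of your own. Each camera call takes 0.05 s, during which the arm holds its last target. There are 200 camera calls.

## Task

Draw the steel locking pin straight up out of its bore in the roller rack, and park it upright in the rack's open side notch: shaft at the back of the notch, collar resting flat on the plate. Then swing the hold-down bar aside by about a quarter turn, so that it is clear of the rollers, and lay the loose full-length roller (as long as the two in the rack) gently, without letting it drop, in the groove on top of those two, parallel to them and with its ends roughly level with theirs. Leave the two lower rollers in place, and do not disturb the short roller, the round cutter or the brush.

Things in the scene. Friction and masses are not known exactly. Their poses are not given: they have to be found in the camera images.
- rack: Fixed white base 190 x 236 x 12 mm (x -90..100, y -108..128 mm). Origin on the bench, z up, x along its rollers. +y half: aluminium cradle with two rollers (side rails y 6..15 and 106..114 mm, 34 mm high; end stops x -79 and 79 mm, 30 mm high). -y half: pin block (44 mm square, 64 mm high) and notch plate.
- pin: Steel locking pin, 107 mm tall. Origin on its axis at the collar's underside, z up. Collar 34 mm diameter, z 0..6 mm; round grip 22 mm diameter, z 6..46 mm; shaft 14 mm diameter down to z -61 mm (narrower in the last 6 mm). At the start it stands in the bore through the bar's tail and the block, collar on the tail, and locks the bar.
- bore (a point): Mouth of the 16.5 mm bore, at the top of the bar's tail (76 mm above the bench), in the rack at x 0, y -65 mm. The pin must rise 65 mm to be clear.
- notch (a point): Where the pin's origin belongs when parked: on the notch plate's top, 80 mm above the bench, rack x 62, y -70 mm; axes as the rack's. U-slot 19 mm wide in a 10 mm plate (rack x 36..88, y -100..-46 mm), open to the rack's -y; closed end 8 mm to +y of this point, mouth 30 mm to -y. Wall below the plate at y -56..-46 mm; free below the slot.
- pivot (a point): Top of the steel bar at its vertical pivot axis, 76 mm above the bench, in the rack at x 0, y -10 mm. A 5 mm high cap sits on it.
- bar (a joint): Angle of the steel hold-down bar: 0 locked, lying over the rollers along rack +y; grows as its free end swings to rack +x, stop at 1.7. At angle a the knob is at (100 sin a, 100 cos a) mm from the pivot in rack x, y. Bar 20 mm wide, 64 to 76 mm above the bench, 112 mm beyond the pivot, with a 77 mm tail on the other side. Slight friction; stays where left.
- bar_knob (a point): On the axis of the upright black knob at the bar's free end, 94 mm above the bench; knob 22 mm diameter, from 76 to 112 mm above the bench.
- top_place (a point): Where the centre of the third roller belongs: in the groove over the two lower rollers, 71.5 mm above the bench, in the rack at x 0, y 60 mm; its axis along the rack's x.
- lower_left: Cork roller 44 mm diameter, 150 mm long, lying in the rack at y 83 mm. Origin at its centre (34 mm above the bench), x along its axis.
- lower_right: The same, at y 37 mm in the rack.
- spare: The loose full-length cork roller, 44 mm diameter, 150 mm long, 0.2 kg, lying on a low grey two-rail stand (80 x 52 mm, 20 mm high). Origin at its centre (40 mm above the bench), x along its axis.
- short: Short cork roller, 44 mm diameter, 90 mm long, on a stand of the same kind; leave alone. Origin at its centre, x along its axis.
- cutter: Round aluminium sample cutter, 100 mm diameter, 95 mm tall with a knob; leave alone. Origin under its centre.
- brush: Bench brush lying on the bench beyond the rollers; leave alone. Origin at its underside.
Mind the look-alikes: they are no part of the job. What is shaped like the lower_right but turquoise or yellow is not meant.

How it is judged:
By the outcome, as a careful person would: the job done as asked, in the order asked, and still so for the second after the job is handed in, with the robot touching nothing.
It also fails if it takes over 72 s, if anything falls off the work surface, if the arm or the gripper's body presses on something with over 40 N, if the wrist force passes 120 N, or if a joint passes its speed limit or range.

## Working session

There is one attempt and no reset: what is moved stays moved. The work goes in short steps, Python scripts to look and compute and a tool call to move; the robot and the scene stay as the last step left them, time stands still between calls to the robot, and variables do not carry over. Pictures are saved under pics/ and viewed, at most 10 in all, crops included, and the job is handed in when it is done.

Besides the shell and the picture viewer there is one more tool, called by a JSON object that holds its "fn" and its "kwargs", one argument or row to a line. servo_tool: Moves the arm, as the interface text tells. Its arguments: {"type":"object","properties":{"moves":{"type":"array","items":{"type":"object","properties":{"jaw":{"type":"number"},"dx":{"type":"number"},"dy":{"type":"number"},"dz":{"type":"number"},"roll":{"type":"number"}}}},"newtons":{"type":"number"}},"required":["moves"]}

```bash
mkdir -p pics; cat > h.py <<'E'
from station import *
import numpy as np, cv2
def cloud(n):
    im,d=grab_frame(n); c=calibration(n); K=np.array(c["intrinsics"]);R=np.array(c["R"]);t=np.array(c["t"])
    v,u=np.mgrid[:384,:512]
    P=np.stack([(u-K[0,2])/K[0,0]*d,(v-K[1,2])/K[1,1]*d,d],-1)
    W=(P-t)@R; W[d==0]=np.nan
    return im,d,W
E
python3 - <<'E'
from h import *
s=get_state();print({k:np.round(s[k],3) for k in s})
for n in("top","scene"):
    im,d,W=cloud(n); np.save(n+"W.npy",W); np.save(n+"I.npy",im)
    cv2.imwrite(f"pics/{n}0.png",cv2.resize(im[:,:,::-1],(800,600)))
    print(n,calibration(n))
E
```

```text
{'t': np.float64(0.0), 'q': array([ 1.507,  0.359,  0.011, -0.   , -1.224, -0.288]), 'qd': array([ 0.002, -0.001,  0.001, -0.001, -0.001, -0.   ]), 'joint_efforts': array([ 0.0000e+00, -5.8272e+01,  2.9307e+01,  6.9980e+00,  7.0000e-03,
       -0.0000e+00]), 'eef_pos': array([0.232, 0.633, 0.226]), 'ee_rot': array([ 3.14 , -0.   , -0.352]), 'force': array([-0.278, -0.435,  0.783]), 'moment': array([0.054, 0.02 , 0.026]), 'gripper_force': np.float64(0.0), 'width': np.float64(0.088)}
top {'intrinsics': array([[403.22409025,   0.        , 254.40567887],
       [  0.        , 403.22409025, 191.11746396],
       [  0.        ,   0.        ,   1.        ]]), 'R': array([[ 0.01995871, -0.99967911, -0.01559865],
       [-0.99374045, -0.01812009, -0.11023419],
       [ 0.10991617,  0.01770114, -0.99378323]]), 't': array([-0.03907618,  0.54754318,  0.94654781])}
scene {'intrinsics': array([[357.75119828,   0.        , 260.75753224],
       [  0.        , 357.75119828, 191.83034389],
       [  0.        ,   0.        ,   1.        ]]), 'R': array([[-0.5258856 ,  0.8505511 ,  0.00267437],
       [ 0.5617821 ,  0.34970056, -0.74974021],
       [-0.63862759, -0.39277517, -0.66172688]]), 't': array([ 0.32053729, -0.20960953,  1.31797353])}
```

View pics/top0.png

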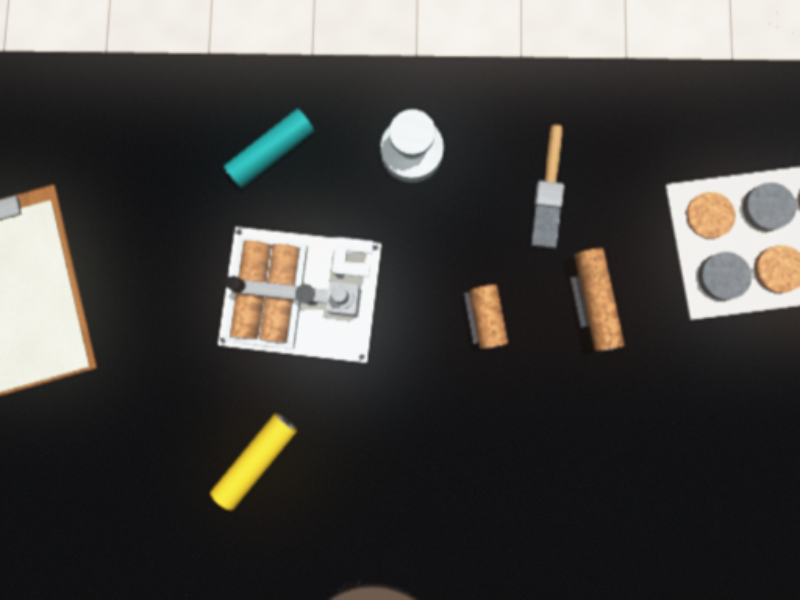

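View pics/scene0.png

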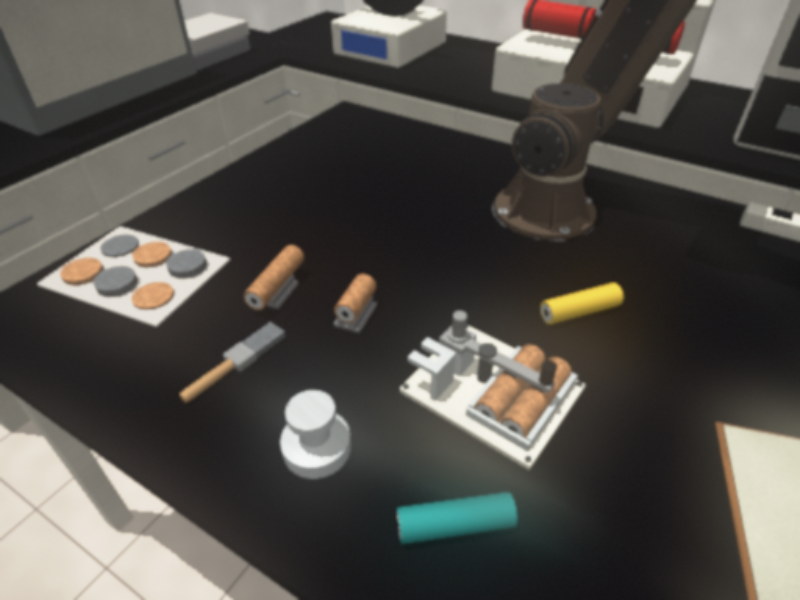

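Candidates in the top view (800 px scale) are cork long (600,300), cork short (488,316), turquoise (268,148) and yellow (253,462). The spare is the long cork roller at (600,300), since it is cork and about 1.6 times as long as the other one on a stand. The rack is at (300,295), the pin at (340,296), the notch at (352,260) and the bar knob at (236,285).

```bash
cat > m.py <<'E'
from h import *
W=np.load("topW.npy");I=np.load("topI.npy")
def reg(u0,v0,u1,v1,zl,zh):
    s=.64; w=W[int(v0*s):int(v1*s),int(u0*s):int(u1*s)].reshape(-1,3)
    return w[(w[:,2]>zl)&(w[:,2]<zh)]
p=reg(200,215,400,375,.007,.2)
r=cv2.minAreaRect((p[:,:2]*1000).astype(np.float32));print("rack",r,cv2.boxPoints(r).round(1).tolist())
p0=reg(200,215,400,375,.007,.017);print("base z",np.median(p0[:,2]))
def top(n,*a):
    q=reg(*a);print(n,len(q),q.mean(0).round(4),np.median(q[:,2]).round(4),((q.max(0)+q.min(0))/2).round(4))
top("pin",320,270,370,325,.108,.14)
top("knob",215,265,260,310,.1,.13)
top("notch",320,235,385,285,.074,.09)
def rod(n,*a):
    q=reg(*a); r=cv2.minAreaRect((q[:,:2]*1000).astype(np.float32)); b=cv2.boxPoints(r)
    # upper part: symmetric
    print(n,np.round(r[0],1),np.round(r[1],1),round(r[2],2),"zmax",np.percentile(q[:,2],98).round(4),"box",b.round(0).tolist())
rod("spare",560,235,640,365,.045,.08)
rod("short",460,275,520,360,.045,.08)
rod("lowers",220,230,305,350,.042,.06)
im=cv2.resize(I[145:240,280:420],(800,543),interpolation=cv2.INTER_CUBIC)
cv2.imwrite("pics/crop1.png",im[:,:,::-1])
E
python3 m.py
```

```text
rack ((555.4100952148438, 127.44729614257812), (236.73020935058594, 190.35501098632812), 84.39457702636719) [[449.1000061035156, 18.899999618530273], [638.5999755859375, 0.4000000059604645], [661.7000122070312, 235.89999389648438], [472.20001220703125, 254.5]]
base z 0.011853004674695425
pin 84 [0.5425 0.0527 0.1209] 0.1215 [0.5423 0.053  0.1183]
knob 81 [0.5571 0.2061 0.1108] 0.1115 [0.5569 0.2068 0.109 ]
notch 409 [0.603  0.0421 0.0796] 0.0797 [0.5977 0.0409 0.0795]
spare [ 551.1 -335.1] [150.4  42.6] 11.69 zmax 0.0632 box [[473.0, -329.0], [482.0, -371.0], [629.0, -341.0], [620.0, -299.0]]
short [ 521.  -166.5] [91.1 42.3] 11.34 zmax 0.0634 box [[472.0, -155.0], [480.0, -196.0], [570.0, -178.0], [562.0, -137.0]]
lowers [554.6 176.9] [ 87.6 150.4] 84.49 zmax 0.0578 box [[476.0, 141.0], [625.0, 126.0], [634.0, 213.0], [484.0, 228.0]]
```

View pics/crop1.png

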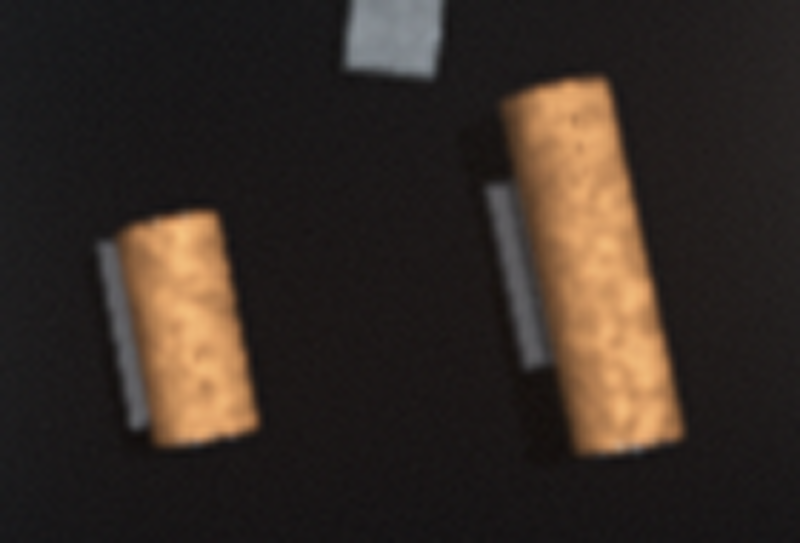

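The crop confirms it: the right-hand cork roller at crop (590,265), measured 150 mm long, is the spare. The left one at crop (190,330), 91 mm, is the short one. The rack yaw is about -5.6°, and the pin is at (0.542, 0.053). I'm moving there.

{"fn": "servo_tool", "kwargs": {
  "moves": [
    {"dx":0.027,"dy":-0.05,"roll":1.5,"jaw":0.6},
    {"dx":0.027,"dy":-0.05,"roll":1.5,"jaw":0.6},
    {"dx":0.027,"dy":-0.05,"roll":1.5,"jaw":0.6},
    {"dx":0.027,"dy":-0.05,"roll":1.5,"jaw":0.6},
    {"dx":0.027,"dy":-0.05,"roll":1.5,"jaw":0.6},
    {"dx":0.027,"dy":-0.05,"roll":1.5,"jaw":0.6},
    {"dx":0.027,"dy":-0.05,"roll":1.5,"jaw":0.6},
    {"dx":0.027,"dy":-0.05,"roll":1.5,"jaw":0.6},
    {"dx":0.027,"dy":-0.05,"roll":1.5,"jaw":0.6},
    {"dx":0.027,"dy":-0.05,"roll":1.1,"jaw":0.6}
  ],
  "newtons": 30
}}

```text
$.moves[0]: bad value
```

{"fn": "servo_tool", "kwargs": {
  "moves": [
    {"dx":0.027,"dy":-0.05,"dz":0,"roll":1.5,"jaw":0.6},
    {"dx":0.027,"dy":-0.05,"dz":0,"roll":1.5,"jaw":0.6},
    {"dx":0.027,"dy":-0.05,"dz":0,"roll":1.5,"jaw":0.6},
    {"dx":0.027,"dy":-0.05,"dz":0,"roll":1.5,"jaw":0.6},
    {"dx":0.027,"dy":-0.05,"dz":0,"roll":1.5,"jaw":0.6},
    {"dx":0.027,"dy":-0.05,"dz":0,"roll":1.5,"jaw":0.6},
    {"dx":0.027,"dy":-0.05,"dz":0,"roll":1.5,"jaw":0.6},
    {"dx":0.027,"dy":-0.05,"dz":0,"roll":1.5,"jaw":0.6},
    {"dx":0.027,"dy":-0.05,"dz":0,"roll":1.5,"jaw":0.6},
    {"dx":0.027,"dy":-0.05,"dz":0,"roll":1,"jaw":0.6}
  ],
  "newtons": 30
}}

```text
t: 1.35
eef_pos: [0.503, 0.1319, 0.2265]
ee_rot: [-3.141, 0.0, -0.098]
force: [1.8, 1.1, -0.7]
width: 0.0522
gripper_force: 0.0
```

{"fn": "servo_tool", "kwargs": {
  "moves": [
    {"dx":0.02,"dy":-0.04,"dz":0,"roll":0,"jaw":0.6},
    {"dx":0.019,"dy":-0.04,"dz":0,"roll":0,"jaw":0.6},
    {"dx":0,"dy":0,"dz":-0.03,"roll":0,"jaw":0.6},
    {"dx":0,"dy":0,"dz":-0.03,"roll":0,"jaw":0.6},
    {"dx":0,"dy":0,"dz":-0.03,"roll":0,"jaw":0.6},
    {"dx":0,"dy":0,"dz":-0.025,"roll":0,"jaw":0.6},
    {"dx":0,"dy":0,"dz":-0.015,"roll":0,"jaw":0.6},
    {"dx":0,"dy":0,"dz":-0.008,"roll":0,"jaw":0.6},
    {"dx":0,"dy":0,"dz":0,"roll":0,"jaw":0.6},
    {"dx":0,"dy":0,"dz":0,"roll":0,"jaw":0.6}
  ]
}}

```text
t: 2.6
eef_pos: [0.5421, 0.0539, 0.0894]
ee_rot: [-3.141, -0.001, -0.099]
force: [0.2, -0.6, -0.5]
width: 0.0528
gripper_force: 0.0
```

{"fn": "servo_tool", "kwargs": {
  "moves": [
    {"dx":0,"dy":-0.001,"dz":-0.001,"roll":0,"jaw":0.4},
    {"dx":0,"dy":0,"dz":0,"roll":0,"jaw":0.3},
    {"dx":0,"dy":0,"dz":0,"roll":0,"jaw":0.15},
    {"dx":0,"dy":0,"dz":0,"roll":0,"jaw":0.1},
    {"dx":0,"dy":0,"dz":0,"roll":0,"jaw":0.1},
    {"dx":0,"dy":0,"dz":0,"roll":0,"jaw":0.1},
    {"dx":0,"dy":0,"dz":0,"roll":0,"jaw":0.1},
    {"dx":0,"dy":0,"dz":0,"roll":0,"jaw":0.1},
    {"dx":0,"dy":0,"dz":0,"roll":0,"jaw":0.1},
    {"dx":0,"dy":0,"dz":0,"roll":0,"jaw":0.1}
  ]
}}

```text
t: 3.85
eef_pos: [0.5419, 0.0529, 0.0877]
ee_rot: [-3.141, -0.001, -0.099]
force: [-0.8, 5.0, 3.7]
width: 0.0217
gripper_force: 30.0
```

{"fn": "servo_tool", "kwargs": {
  "moves": [
    {"dx":0,"dy":0.0007,"dz":0.003,"roll":0,"jaw":0.1},
    {"dx":0,"dy":0,"dz":0.006,"roll":0,"jaw":0.1},
    {"dx":0,"dy":0,"dz":0.008,"roll":0,"jaw":0.1},
    {"dx":0,"dy":0,"dz":0.01,"roll":0,"jaw":0.1},
    {"dx":0,"dy":0,"dz":0.01,"roll":0,"jaw":0.1},
    {"dx":0,"dy":0,"dz":0.01,"roll":0,"jaw":0.1},
    {"dx":0,"dy":0,"dz":0.01,"roll":0,"jaw":0.1},
    {"dx":0,"dy":0,"dz":0.01,"roll":0,"jaw":0.1},
    {"dx":0,"dy":0,"dz":0.006,"roll":0,"jaw":0.1},
    {"dx":0,"dy":0,"dz":0,"roll":0,"jaw":0.1}
  ]
}}

```text
t: 5.1
eef_pos: [0.5418, 0.0534, 0.161]
ee_rot: [-3.141, -0.001, -0.099]
force: [-0.3, -0.2, -2.5]
width: 0.0214
gripper_force: 30.0
```

```bash
python3 - <<'E'
from h import *
im,d,W=cloud("scene"); np.save("sW.npy",W)
c=cv2.resize(im[195:300,240:390],(800,560),interpolation=cv2.INTER_CUBIC);cv2.imwrite("pics/s1.png",c[:,:,::-1])
s=get_state();print(s["eef_pos"],s["force"],s["moment"])
E
```

```text
[0.54151072 0.05334689 0.16056695] [-0.93053293  0.38491661 -2.26536602] [-0.01731011  0.02413845  0.01471315]
```

View pics/s1.png

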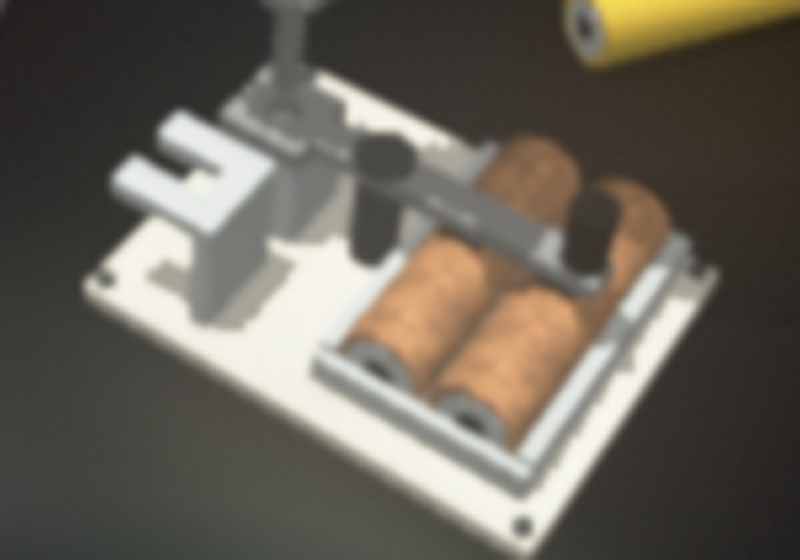

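Pin is hanging upright and clear of the bore, with its tip at crop (290,100). The open slot is at (190,165). Next I carry it over the slot, slightly toward the mouth, and lower it.

{"fn": "servo_tool", "kwargs": {
  "moves": [
    {"dx":0.015,"dy":-0.005,"dz":0,"roll":0,"jaw":0.1},
    {"dx":0.025,"dy":-0.008,"dz":0,"roll":0,"jaw":0.1},
    {"dx":0.0205,"dy":-0.006,"dz":0,"roll":0,"jaw":0.1},
    {"dx":0,"dy":0,"dz":0,"roll":0,"jaw":0.1},
    {"dx":0,"dy":0,"dz":0,"roll":0,"jaw":0.1},
    {"dx":0,"dy":0,"dz":-0.004,"roll":0,"jaw":0.1},
    {"dx":0,"dy":0,"dz":-0.005,"roll":0,"jaw":0.1},
    {"dx":0,"dy":0,"dz":-0.005,"roll":0,"jaw":0.1},
    {"dx":0,"dy":0,"dz":-0.005,"roll":0,"jaw":0.1},
    {"dx":0,"dy":0,"dz":0,"roll":0,"jaw":0.1}
  ]
}}

```text
t: 6.4
eef_pos: [0.6017, 0.0343, 0.141]
ee_rot: [3.141, 0.001, -0.099]
force: [0.1, -0.6, -3.0]
width: 0.0215
gripper_force: 30.0
```

{"fn": "servo_tool", "kwargs": {
  "moves": [
    {"dx":0.0005,"dy":0,"dz":-0.005,"roll":0,"jaw":0.1},
    {"dx":0,"dy":0,"dz":-0.008,"roll":0,"jaw":0.1},
    {"dx":0,"dy":0,"dz":-0.008,"roll":0,"jaw":0.1},
    {"dx":0,"dy":0,"dz":-0.008,"roll":0,"jaw":0.1},
    {"dx":0,"dy":0,"dz":-0.008,"roll":0,"jaw":0.1},
    {"dx":0,"dy":0,"dz":-0.006,"roll":0,"jaw":0.1},
    {"dx":0,"dy":0,"dz":-0.003,"roll":0,"jaw":0.1},
    {"dx":0,"dy":0,"dz":0,"roll":0,"jaw":0.1},
    {"dx":0,"dy":0,"dz":0,"roll":0,"jaw":0.1},
    {"dx":0,"dy":0,"dz":0,"roll":0,"jaw":0.1}
  ]
}}

```text
t: 7.65
eef_pos: [0.6028, 0.0344, 0.0959]
ee_rot: [-3.141, -0.001, -0.099]
force: [0.2, 0.2, -2.4]
width: 0.0212
gripper_force: 30.0
```

{"fn": "servo_tool", "kwargs": {
  "moves": [
    {"dx":0.0002,"dy":0.002,"dz":0,"roll":0,"jaw":0.1},
    {"dx":0.0002,"dy":0.002,"dz":0,"roll":0,"jaw":0.1},
    {"dx":0.0002,"dy":0.002,"dz":0,"roll":0,"jaw":0.1},
    {"dx":0.0001,"dy":0.001,"dz":0,"roll":0,"jaw":0.1},
    {"dx":0.0001,"dy":0.0005,"dz":0,"roll":0,"jaw":0.1},
    {"dx":0,"dy":0.0005,"dz":0,"roll":0,"jaw":0.1},
    {"dx":0,"dy":0,"dz":0,"roll":0,"jaw":0.1},
    {"dx":0,"dy":0,"dz":0,"roll":0,"jaw":0.1},
    {"dx":0,"dy":0,"dz":0,"roll":0,"jaw":0.1},
    {"dx":0,"dy":0,"dz":0,"roll":0,"jaw":0.1}
  ]
}}

```text
t: 8.9
eef_pos: [0.6034, 0.0423, 0.0955]
ee_rot: [3.142, 0.0, -0.099]
force: [-0.0, -0.5, -3.5]
width: 0.0212
gripper_force: 30.0
```

No contact yet. I'll feel for the back of the slot in small steps.

{"fn": "servo_tool", "kwargs": {
  "moves": [
    {"dx":0,"dy":0.0005,"dz":0,"roll":0,"jaw":0.1},
    {"dx":0,"dy":0,"dz":0,"roll":0,"jaw":0.1},
    {"dx":0,"dy":0.0005,"dz":0,"roll":0,"jaw":0.1},
    {"dx":0,"dy":0,"dz":-0.001,"roll":0,"jaw":0.1},
    {"dx":0,"dy":0,"dz":-0.001,"roll":0,"jaw":0.1},
    {"dx":0,"dy":0,"dz":-0.0005,"roll":0,"jaw":0.1},
    {"dx":0,"dy":0,"dz":0,"roll":0,"jaw":0.1},
    {"dx":0,"dy":0,"dz":0,"roll":0,"jaw":0.1},
    {"dx":0,"dy":0,"dz":0,"roll":0,"jaw":0.1},
    {"dx":0,"dy":0,"dz":0,"roll":0,"jaw":0.1}
  ]
}}

```text
t: 10.15
eef_pos: [0.6034, 0.0433, 0.0931]
ee_rot: [3.142, 0.0, -0.099]
force: [0.0, 1.1, -2.5]
width: 0.0214
gripper_force: 30.0
```

{"fn": "servo_tool", "kwargs": {
  "moves": [
    {"dx":0,"dy":0,"dz":-0.0005,"roll":0,"jaw":0.1},
    {"dx":0,"dy":0,"dz":0,"roll":0,"jaw":0.1},
    {"dx":0,"dy":0,"dz":-0.0005,"roll":0,"jaw":0.1},
    {"dx":0,"dy":0,"dz":0,"roll":0,"jaw":0.1},
    {"dx":0,"dy":0,"dz":-0.0005,"roll":0,"jaw":0.1},
    {"dx":0,"dy":0,"dz":0,"roll":0,"jaw":0.1},
    {"dx":0,"dy":0,"dz":-0.0003,"roll":0,"jaw":0.1},
    {"dx":0,"dy":0,"dz":0,"roll":0,"jaw":0.1},
    {"dx":0,"dy":0,"dz":0,"roll":0,"jaw":0.1},
    {"dx":0,"dy":0,"dz":0,"roll":0,"jaw":0.1}
  ]
}}

```text
t: 11.4
eef_pos: [0.6035, 0.0433, 0.0918]
ee_rot: [-3.142, -0.0, -0.099]
force: [-3.0, 0.1, 5.1]
width: 0.0214
gripper_force: 30.0
```

{"fn": "servo_tool", "kwargs": {
  "moves": [
    {"dx":0,"dy":0,"dz":0,"roll":0,"jaw":0.27},
    {"dx":0,"dy":0,"dz":0,"roll":0,"jaw":0.32},
    {"dx":0,"dy":0,"dz":0,"roll":0,"jaw":0.4},
    {"dx":0,"dy":0,"dz":0,"roll":0,"jaw":0.5},
    {"dx":0,"dy":0,"dz":0.005,"roll":0,"jaw":0.5},
    {"dx":0,"dy":0,"dz":0.015,"roll":0,"jaw":0.5},
    {"dx":0,"dy":0,"dz":0.025,"roll":0,"jaw":0.4},
    {"dx":0,"dy":0,"dz":0.025,"roll":0,"jaw":0.3},
    {"dx":0,"dy":0,"dz":0.02,"roll":0,"jaw":0.3},
    {"dx":0,"dy":0,"dz":0,"roll":0,"jaw":0.3}
  ]
}}

```text
t: 12.65
eef_pos: [0.6047, 0.0437, 0.1843]
ee_rot: [-3.14, -0.004, -0.098]
force: [0.1, -0.1, -0.2]
width: 0.0261
gripper_force: 0.0
```

```bash
python3 - <<'E'
from h import *
im,d,W=cloud("scene")
c=cv2.resize(im[195:300,240:390],(800,560),interpolation=cv2.INTER_CUBIC);cv2.imwrite("pics/s2.png",c[:,:,::-1])
E
```

```text
(no output)
```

View pics/s2.png

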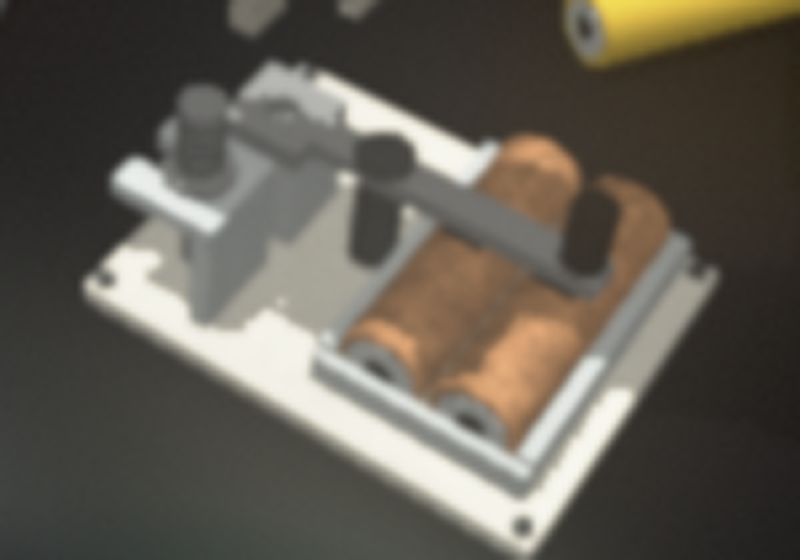

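The pin is parked upright at (200,140), collar flat on the plate at the slot's back. Next is the bar knob at (590,230).

{"fn": "servo_tool", "kwargs": {
  "moves": [
    {"dx":-0.012,"dy":0.041,"dz":0,"roll":0,"jaw":0.6},
    {"dx":-0.012,"dy":0.041,"dz":0,"roll":0,"jaw":0.6},
    {"dx":-0.012,"dy":0.041,"dz":0,"roll":0,"jaw":0.6},
    {"dx":-0.011,"dy":0.04,"dz":0,"roll":0,"jaw":0.6},
    {"dx":0,"dy":0,"dz":-0.03,"roll":0,"jaw":0.6},
    {"dx":0,"dy":0,"dz":-0.03,"roll":0,"jaw":0.6},
    {"dx":0,"dy":0,"dz":-0.02,"roll":0,"jaw":0.6},
    {"dx":0,"dy":0,"dz":-0.013,"roll":0,"jaw":0.6},
    {"dx":0,"dy":0,"dz":-0.005,"roll":0,"jaw":0.6},
    {"dx":0,"dy":0,"dz":0,"roll":0,"jaw":0.6}
  ]
}}

```text
t: 13.95
eef_pos: [0.5565, 0.2063, 0.0834]
ee_rot: [3.141, -0.0, -0.099]
force: [-0.0, -0.3, 1.4]
width: 0.0528
gripper_force: 0.0
```

{"fn": "servo_tool", "kwargs": {
  "moves": [
    {"dx":0.0005,"dy":0.0002,"dz":0.002,"roll":0,"jaw":0.4},
    {"dx":0,"dy":0,"dz":0,"roll":0,"jaw":0.3},
    {"dx":0,"dy":0,"dz":0,"roll":0,"jaw":0.15},
    {"dx":0,"dy":0,"dz":0,"roll":0,"jaw":0.1},
    {"dx":0,"dy":0,"dz":0,"roll":0,"jaw":0.1},
    {"dx":0,"dy":0,"dz":0,"roll":0,"jaw":0.1},
    {"dx":0,"dy":0,"dz":0,"roll":0,"jaw":0.1},
    {"dx":0,"dy":0,"dz":0,"roll":0,"jaw":0.1},
    {"dx":0,"dy":0,"dz":0,"roll":0,"jaw":0.1},
    {"dx":0,"dy":0,"dz":0,"roll":0,"jaw":0.1}
  ],
  "newtons": 15
}}

```text
t: 15.2
eef_pos: [0.5579, 0.2085, 0.0857]
ee_rot: [-3.139, -0.002, -0.098]
force: [1.1, 6.0, -1.1]
width: 0.0216
gripper_force: 15.0
```

```bash
python3 - <<'E'
import numpy as np
ex=np.array([.9952,-.0976]);ey=np.array([.0976,.9952])
a=np.radians(np.arange(0,91,5));p=100*(np.sin(a)[:,None]*ex+np.cos(a)[:,None]*ey)
print(np.diff(p,axis=0).round(1).tolist())
E
```

```text
[[8.6, -1.2], [8.5, -2.0], [8.3, -2.7], [8.0, -3.4], [7.7, -4.1], [7.3, -4.8], [6.9, -5.4], [6.4, -6.0], [5.8, -6.5], [5.2, -7.0], [4.6, -7.4], [3.9, -7.8], [3.3, -8.1], [2.5, -8.3], [1.8, -8.5], [1.0, -8.7], [0.3, -8.7], [-0.5, -8.7]]
```

{"fn": "servo_tool", "kwargs": {
  "moves": [
    {"dx":0,"dy":0.0015,"dz":0,"roll":0,"jaw":0.1},
    {"dx":0.0086,"dy":-0.0012,"dz":0,"roll":0,"jaw":0.1},
    {"dx":0.0085,"dy":-0.002,"dz":0,"roll":0,"jaw":0.1},
    {"dx":0.0083,"dy":-0.0027,"dz":0,"roll":0,"jaw":0.1},
    {"dx":0.008,"dy":-0.0034,"dz":0,"roll":0,"jaw":0.1},
    {"dx":0.0077,"dy":-0.0041,"dz":0,"roll":0,"jaw":0.1},
    {"dx":0.0073,"dy":-0.0048,"dz":0,"roll":0,"jaw":0.1},
    {"dx":0.0069,"dy":-0.0054,"dz":0,"roll":0,"jaw":0.1},
    {"dx":0,"dy":0,"dz":0,"roll":0,"jaw":0.1},
    {"dx":0,"dy":0,"dz":0,"roll":0,"jaw":0.1}
  ]
}}

```text
t: 16.45
eef_pos: [0.6156, 0.187, 0.0858]
ee_rot: [-3.137, -0.005, -0.098]
force: [7.6, 8.4, -5.5]
width: 0.0216
gripper_force: 15.0
```

{"fn": "servo_tool", "kwargs": {
  "moves": [
    {"dx":0.0015,"dy":0.001,"dz":0,"roll":0,"jaw":0.1},
    {"dx":0.0064,"dy":-0.006,"dz":0,"roll":0,"jaw":0.1},
    {"dx":0.0058,"dy":-0.0065,"dz":0,"roll":0,"jaw":0.1},
    {"dx":0.0052,"dy":-0.007,"dz":0,"roll":0,"jaw":0.1},
    {"dx":0.0046,"dy":-0.0074,"dz":0,"roll":0,"jaw":0.1},
    {"dx":0.0039,"dy":-0.0078,"dz":0,"roll":0,"jaw":0.1},
    {"dx":0.0033,"dy":-0.0081,"dz":0,"roll":0,"jaw":0.1},
    {"dx":0.0025,"dy":-0.0083,"dz":0,"roll":0,"jaw":0.1},
    {"dx":0,"dy":0,"dz":0,"roll":0,"jaw":0.1},
    {"dx":0,"dy":0,"dz":0,"roll":0,"jaw":0.1}
  ]
}}

```text
t: 17.7
eef_pos: [0.6504, 0.1358, 0.0861]
ee_rot: [-3.138, -0.008, -0.098]
force: [14.5, 4.4, -6.9]
width: 0.0219
gripper_force: 15.0
```

{"fn": "servo_tool", "kwargs": {
  "moves": [
    {"dx":0.002,"dy":0,"dz":0,"roll":0,"jaw":0.1},
    {"dx":0.0025,"dy":-0.0085,"dz":0,"roll":0,"jaw":0.1},
    {"dx":0.0015,"dy":-0.0087,"dz":0,"roll":0,"jaw":0.1},
    {"dx":0.0005,"dy":-0.0087,"dz":0,"roll":0,"jaw":0.1},
    {"dx":0,"dy":-0.007,"dz":0,"roll":0,"jaw":0.1},
    {"dx":0,"dy":0,"dz":0,"roll":0,"jaw":0.1},
    {"dx":0,"dy":0,"dz":0,"roll":0,"jaw":0.1},
    {"dx":0,"dy":0,"dz":0,"roll":0,"jaw":0.1},
    {"dx":0,"dy":0,"dz":0,"roll":0,"jaw":0.1},
    {"dx":0,"dy":0,"dz":0,"roll":0,"jaw":0.1}
  ]
}}

```text
t: 18.95
eef_pos: [0.654, 0.1013, 0.0859]
ee_rot: [-3.141, -0.003, -0.099]
force: [6.5, -0.2, -0.3]
width: 0.0212
gripper_force: 15.0
```

{"fn": "servo_tool", "kwargs": {
  "moves": [
    {"dx":0,"dy":0,"dz":0,"roll":0,"jaw":0.3},
    {"dx":0,"dy":0,"dz":0,"roll":0,"jaw":0.4},
    {"dx":0,"dy":0,"dz":0,"roll":0,"jaw":0.45},
    {"dx":0,"dy":0,"dz":0.01,"roll":0,"jaw":0.45},
    {"dx":0,"dy":0,"dz":0.03,"roll":0,"jaw":0.45},
    {"dx":0,"dy":0,"dz":0.03,"roll":0,"jaw":0.45},
    {"dx":0,"dy":0,"dz":0.03,"roll":0,"jaw":0.45},
    {"dx":0,"dy":0,"dz":0.02,"roll":0,"jaw":0.45},
    {"dx":-0.01,"dy":-0.04,"dz":0,"roll":0,"jaw":0.6},
    {"dx":-0.012,"dy":-0.05,"dz":0,"roll":2,"jaw":0.8}
  ]
}}

```text
t: 20.2
eef_pos: [0.6299, 0.0113, 0.2063]
ee_rot: [-3.141, -0.001, -0.061]
force: [1.2, -1.4, 0.4]
width: 0.0541
gripper_force: 0.0
```

{"fn": "servo_tool", "kwargs": {
  "moves": [
    {"dx":-0.012,"dy":-0.05,"dz":0,"roll":2,"jaw":0.9},
    {"dx":-0.012,"dy":-0.05,"dz":0,"roll":2,"jaw":0.9},
    {"dx":-0.012,"dy":-0.05,"dz":0,"roll":2,"jaw":0.9},
    {"dx":-0.012,"dy":-0.05,"dz":0,"roll":2,"jaw":0.9},
    {"dx":-0.012,"dy":-0.05,"dz":0,"roll":2,"jaw":0.9},
    {"dx":-0.012,"dy":-0.05,"dz":0,"roll":2,"jaw":0.9},
    {"dx":-0.009,"dy":-0.046,"dz":0,"roll":2,"jaw":0.9},
    {"dx":0,"dy":0,"dz":0,"roll":1.2,"jaw":0.9},
    {"dx":0,"dy":0,"dz":0,"roll":0,"jaw":0.9},
    {"dx":0,"dy":0,"dz":0,"roll":0,"jaw":0.9}
  ]
}}

```text
t: 21.45
eef_pos: [0.5493, -0.3336, 0.2057]
ee_rot: [3.141, -0.0, 0.202]
force: [0.0, 0.6, -0.0]
width: 0.0789
gripper_force: 0.0
```

```bash
python3 - <<'E'
from h import *
im,d,W=cloud("top")
c=cv2.resize(im[130:250,130:290],(800,600),interpolation=cv2.INTER_CUBIC);cv2.imwrite("pics/t2.png",c[:,:,::-1])
E
```

```text
(no output)
```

View pics/t2.png

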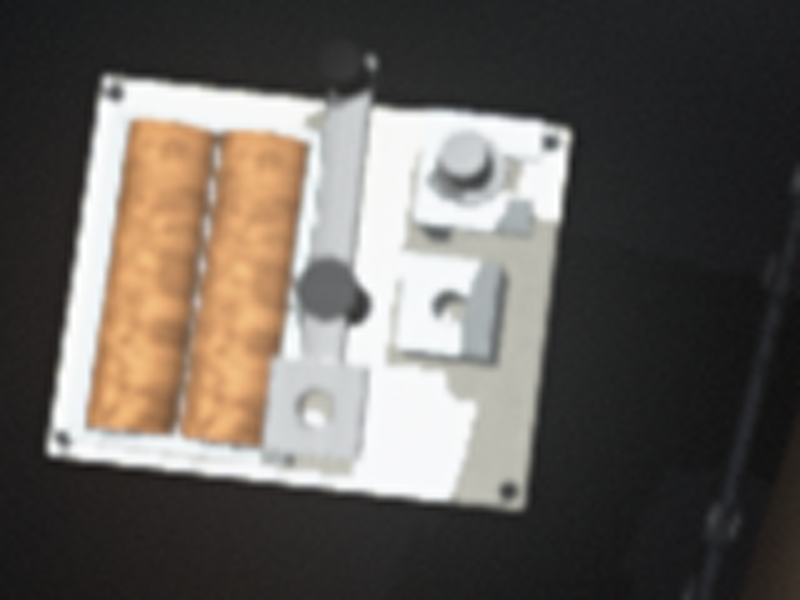

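The bar is about a quarter turn aside, with its knob at (345,65). The rollers are clear and the pin is still parked at (465,160). Now descend on the spare.

{"fn": "servo_tool", "kwargs": {
  "moves": [
    {"dx":0.0015,"dy":-0.0015,"dz":-0.04,"roll":0,"jaw":0.9},
    {"dx":0,"dy":0,"dz":-0.04,"roll":0,"jaw":0.9},
    {"dx":0,"dy":0,"dz":-0.035,"roll":0,"jaw":0.9},
    {"dx":0,"dy":0,"dz":-0.03,"roll":0,"jaw":0.9},
    {"dx":0,"dy":0,"dz":-0.018,"roll":0,"jaw":0.9},
    {"dx":0,"dy":0,"dz":-0.01,"roll":0,"jaw":0.9},
    {"dx":0,"dy":0,"dz":-0.004,"roll":0,"jaw":0.9},
    {"dx":0,"dy":0,"dz":0,"roll":0,"jaw":0.9},
    {"dx":0,"dy":0,"dz":0,"roll":0,"jaw":0.9},
    {"dx":0,"dy":0,"dz":0,"roll":0,"jaw":0.9}
  ],
  "newtons": 15
}}

```text
t: 22.75
eef_pos: [0.5507, -0.3362, 0.0289]
ee_rot: [3.141, -0.001, 0.201]
force: [-0.5, 0.1, 0.5]
width: 0.079
gripper_force: 0.0
```

{"fn": "servo_tool", "kwargs": {
  "moves": [
    {"dx":0,"dy":0,"dz":0,"roll":0,"jaw":0.65},
    {"dx":0,"dy":0,"dz":0,"roll":0,"jaw":0.55},
    {"dx":0,"dy":0,"dz":0,"roll":0,"jaw":0.45},
    {"dx":0,"dy":0,"dz":0,"roll":0,"jaw":0.4},
    {"dx":0,"dy":0,"dz":0,"roll":0,"jaw":0.35},
    {"dx":0,"dy":0,"dz":0,"roll":0,"jaw":0.35},
    {"dx":0,"dy":0,"dz":0,"roll":0,"jaw":0.35},
    {"dx":0,"dy":0,"dz":0,"roll":0,"jaw":0.35},
    {"dx":0,"dy":0,"dz":0,"roll":0,"jaw":0.35},
    {"dx":0,"dy":0,"dz":0,"roll":0,"jaw":0.35}
  ]
}}

```text
t: 24.0
eef_pos: [0.5502, -0.3357, 0.0282]
ee_rot: [-3.141, 0.0, 0.201]
force: [-0.9, 6.0, 2.8]
width: 0.0435
gripper_force: 15.0
```

{"fn": "servo_tool", "kwargs": {
  "moves": [
    {"dx":0,"dy":0.0007,"dz":0.005,"roll":0,"jaw":0.35},
    {"dx":0,"dy":0,"dz":0.01,"roll":0,"jaw":0.35},
    {"dx":0,"dy":0,"dz":0.02,"roll":0,"jaw":0.35},
    {"dx":0,"dy":0,"dz":0.025,"roll":0,"jaw":0.35},
    {"dx":0,"dy":0,"dz":0.03,"roll":0,"jaw":0.35},
    {"dx":0,"dy":0,"dz":0.03,"roll":0,"jaw":0.35},
    {"dx":0,"dy":0,"dz":0.03,"roll":0,"jaw":0.35},
    {"dx":0,"dy":0,"dz":0.015,"roll":0,"jaw":0.35},
    {"dx":0,"dy":0,"dz":0,"roll":0,"jaw":0.35},
    {"dx":0,"dy":0,"dz":0,"roll":0,"jaw":0.35}
  ]
}}

```text
t: 25.25
eef_pos: [0.5497, -0.3351, 0.1919]
ee_rot: [-3.14, 0.002, 0.201]
force: [-0.3, -0.4, -1.4]
width: 0.0438
gripper_force: 15.0
```

{"fn": "servo_tool", "kwargs": {
  "moves": [
    {"dx":0.0005,"dy":0.03,"dz":0,"roll":-1.7,"jaw":0.35},
    {"dx":0.0005,"dy":0.055,"dz":0,"roll":-1.7,"jaw":0.35},
    {"dx":0.0005,"dy":0.055,"dz":0,"roll":-1.7,"jaw":0.35},
    {"dx":0.0005,"dy":0.055,"dz":0,"roll":-1.7,"jaw":0.35},
    {"dx":0.0005,"dy":0.055,"dz":0,"roll":-1.7,"jaw":0.35},
    {"dx":0.0005,"dy":0.055,"dz":0,"roll":-1.7,"jaw":0.35},
    {"dx":0.0005,"dy":0.055,"dz":0,"roll":-1.7,"jaw":0.35},
    {"dx":0.0005,"dy":0.055,"dz":0,"roll":-1.7,"jaw":0.35},
    {"dx":0.0005,"dy":0.055,"dz":0,"roll":-1.7,"jaw":0.35},
    {"dx":0.0005,"dy":0.04,"dz":0,"roll":-1.7,"jaw":0.35}
  ]
}}

```text
t: 26.5
eef_pos: [0.5546, 0.1766, 0.1918]
ee_rot: [3.14, 0.002, -0.095]
force: [1.0, -0.8, -1.2]
width: 0.0432
gripper_force: 15.0
```

{"fn": "servo_tool", "kwargs": {
  "moves": [
    {"dx":0,"dy":0.0024,"dz":0,"roll":0,"jaw":0.35},
    {"dx":0,"dy":0,"dz":-0.02,"roll":0,"jaw":0.35},
    {"dx":0,"dy":0,"dz":-0.025,"roll":0,"jaw":0.35},
    {"dx":0,"dy":0,"dz":-0.025,"roll":0,"jaw":0.35},
    {"dx":0,"dy":0,"dz":-0.02,"roll":0,"jaw":0.35},
    {"dx":0,"dy":0,"dz":-0.015,"roll":0,"jaw":0.35},
    {"dx":0,"dy":0,"dz":-0.01,"roll":0,"jaw":0.35},
    {"dx":0,"dy":0,"dz":0,"roll":0,"jaw":0.35},
    {"dx":0,"dy":0,"dz":0,"roll":0,"jaw":0.35},
    {"dx":0,"dy":0,"dz":0,"roll":0,"jaw":0.35}
  ]
}}

```text
t: 27.75
eef_pos: [0.5558, 0.1773, 0.079]
ee_rot: [-3.141, -0.001, -0.095]
force: [0.5, 0.1, -0.9]
width: 0.0437
gripper_force: 15.0
```

{"fn": "servo_tool", "kwargs": {
  "moves": [
    {"dx":-0.001,"dy":0,"dz":-0.006,"roll":0,"jaw":0.35},
    {"dx":0,"dy":0,"dz":-0.005,"roll":0,"jaw":0.35},
    {"dx":0,"dy":0,"dz":-0.004,"roll":0,"jaw":0.35},
    {"dx":0,"dy":0,"dz":-0.002,"roll":0,"jaw":0.35},
    {"dx":0,"dy":0,"dz":-0.001,"roll":0,"jaw":0.35},
    {"dx":0,"dy":0,"dz":0,"roll":0,"jaw":0.35},
    {"dx":0,"dy":0,"dz":0,"roll":0,"jaw":0.35},
    {"dx":0,"dy":0,"dz":0,"roll":0,"jaw":0.35},
    {"dx":0,"dy":0,"dz":0,"roll":0,"jaw":0.35},
    {"dx":0,"dy":0,"dz":0,"roll":0,"jaw":0.35}
  ]
}}

```text
t: 29.0
eef_pos: [0.5546, 0.1777, 0.061]
ee_rot: [-3.141, -0.001, -0.095]
force: [-3.5, 2.5, 5.9]
width: 0.0437
gripper_force: 15.0
```

{"fn": "servo_tool", "kwargs": {
  "moves": [
    {"dx":0,"dy":0.0003,"dz":-0.0005,"roll":0,"jaw":0.35},
    {"dx":0,"dy":0,"dz":0,"roll":0,"jaw":0.35},
    {"dx":0,"dy":0,"dz":-0.0003,"roll":0,"jaw":0.35},
    {"dx":0,"dy":0,"dz":0,"roll":0,"jaw":0.35},
    {"dx":0,"dy":0,"dz":0,"roll":0,"jaw":0.35},
    {"dx":0,"dy":0,"dz":0,"roll":0,"jaw":0.35},
    {"dx":0,"dy":0,"dz":0,"roll":0,"jaw":0.35},
    {"dx":0,"dy":0,"dz":0,"roll":0,"jaw":0.35},
    {"dx":0,"dy":0,"dz":0,"roll":0,"jaw":0.35},
    {"dx":0,"dy":0,"dz":0,"roll":0,"jaw":0.35}
  ]
}}

```text
t: 30.25
eef_pos: [0.5547, 0.1783, 0.0608]
ee_rot: [-3.14, -0.001, -0.095]
force: [-5.4, 3.1, 10.6]
width: 0.0434
gripper_force: 15.0
```

Seated. Release slowly, then rise.

{"fn": "servo_tool", "kwargs": {
  "moves": [
    {"dx":0,"dy":0,"dz":0.0005,"roll":0,"jaw":0.48},
    {"dx":0,"dy":0,"dz":0,"roll":0,"jaw":0.51},
    {"dx":0,"dy":0,"dz":0,"roll":0,"jaw":0.54},
    {"dx":0,"dy":0,"dz":0,"roll":0,"jaw":0.58},
    {"dx":0,"dy":0,"dz":0,"roll":0,"jaw":0.62},
    {"dx":0,"dy":0,"dz":0,"roll":0,"jaw":0.66},
    {"dx":0,"dy":0,"dz":0,"roll":0,"jaw":0.66},
    {"dx":0,"dy":0,"dz":0.005,"roll":0,"jaw":0.66},
    {"dx":0,"dy":0,"dz":0.015,"roll":0,"jaw":0.66},
    {"dx":0,"dy":0,"dz":0.02,"roll":0,"jaw":0.66}
  ]
}}

```text
t: 31.5
eef_pos: [0.5544, 0.1773, 0.1011]
ee_rot: [3.141, 0.0, -0.095]
force: [-0.4, 0.4, -0.2]
width: 0.0578
gripper_force: 0.0
```

{"fn": "servo_tool", "kwargs": {
  "moves": [
    {"dx":0,"dy":0,"dz":0.03,"roll":0,"jaw":0.66},
    {"dx":0,"dy":0,"dz":0.03,"roll":0,"jaw":0.66},
    {"dx":0,"dy":0,"dz":0.03,"roll":0,"jaw":0.66},
    {"dx":0,"dy":0.05,"dz":0,"roll":0,"jaw":0.66},
    {"dx":-0.02,"dy":0.05,"dz":0,"roll":0,"jaw":0.66},
    {"dx":-0.02,"dy":0.05,"dz":0,"roll":0,"jaw":0.66},
    {"dx":-0.02,"dy":0.05,"dz":0,"roll":0,"jaw":0.66},
    {"dx":-0.02,"dy":0.05,"dz":0,"roll":0,"jaw":0.66},
    {"dx":-0.02,"dy":0.05,"dz":0,"roll":0,"jaw":0.66},
    {"dx":0,"dy":0,"dz":0,"roll":0,"jaw":0.66}
  ]
}}

```text
t: 32.75
eef_pos: [0.4529, 0.4806, 0.1907]
ee_rot: [-3.141, -0.0, -0.091]
force: [-0.6, -1.7, 0.1]
width: 0.0574
gripper_force: 0.0
```

```bash
python3 - <<'E'
from h import *
im,d,W=cloud("top")
a=cv2.resize(im[130:250,130:290],(400,300),interpolation=cv2.INTER_CUBIC)
b,_,_=cloud("scene");b=cv2.resize(b[180:300,240:400],(400,300),interpolation=cv2.INTER_CUBIC)
cv2.imwrite("pics/f.png",np.hstack([a,b])[:,:,::-1])
q=W[130:250,130:220].reshape(-1,3);q=q[(q[:,2]>.078)&(q[:,2]<.1)&(q[:,1]>.14)]
r=cv2.minAreaRect((q[:,:2]*1000).astype(np.float32));print(r,np.percentile(q[:,2],98))
E
```

```text
((555.9110107421875, 176.57046508789062), (42.24917221069336, 150.6927490234375), 84.53004455566406) 0.09496822300645295
```

View pics/f.png

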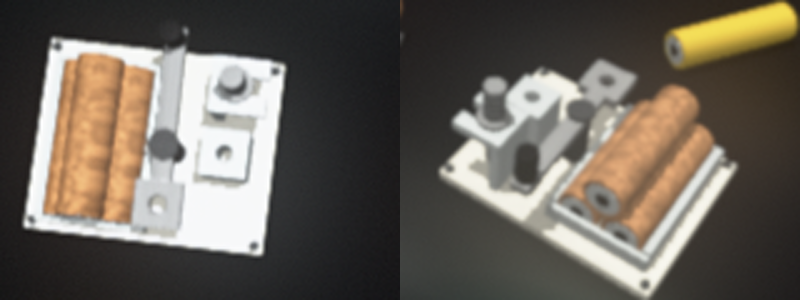

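The spare lies in the groove at left-panel (97,135). It is parallel to the lower rollers, its ends are within about 1 mm, and its top is at 95 mm, close to the 93.5 mm expected. The pin is upright at (233,82), and the bar is aside with its knob at (172,35).

```bash
python3 -c "
from station import *
print(job_done())"
```

```text
the job is handed in; nothing more can be done
None
```

The job is done and handed in at about 33 s of the 72 s allowed: the pin is parked upright in the notch, the bar is swung aside about 88°, and the spare roller is laid gently in the groove, level with the two below.

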